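# Dry run along a tacked weld joint

## Task

Do a dry run of the weld: pointing the fingertips down at the tacked edge of the tongue-shaped plate, follow the row of tacks along that edge from the tack by the square end, along the side and around the curve, to the last tack on the round end, staying about a centimetre above the joint all the way. Do not touch or shift the workpiece or anything around it, and finish with the fingertips still pointing at the last tack from that height.

Things in the scene. Friction and masses are not known exactly. Their poses are not given: they have to be found in the camera images.
- workpiece: Loose steel workpiece (2 to 4 kg) lying flat, turned any way. Grey base plate 190 (x) x 210 (y) x 8 mm; on it a bare steel tongue plate 130 mm wide, 6 thick: square end at y=-85, straight sides x=+-65 to y=+13, then half-round, radius 65. Six tack welds (dark domes 18 mm wide) on its edge, 44 mm apart, up side x=+65 and around the round end. Origin: centre of underside.
- tack1 (a point): Top of the first tack, 8 mm from the corner at the square end of the tongue plate, 16 mm above the bench. Axes as the workpiece's.
- gap1 (a point): Unmarked point on the joint (edge of the tongue plate) half way between tacks 1 and 2, 22 mm along the edge from each, 16 mm above the bench.
- tack2 (a point): Top of tack number 2 counted from the square end, 16 mm above the bench. Axes as the workpiece's.
- gap2 (a point): Unmarked point on the joint (edge of the tongue plate) half way between tacks 2 and 3, 22 mm along the edge from each, 16 mm above the bench.
- tack3 (a point): Top of tack number 3 counted from the square end, 16 mm above the bench. Axes as the workpiece's.
- gap3 (a point): Unmarked point on the joint (edge of the tongue plate) half way between tacks 3 and 4, 22 mm along the edge from each, 16 mm above the bench.
- tack4 (a point): Top of tack number 4 counted from the square end, 16 mm above the bench. Axes as the workpiece's.
- gap4 (a point): Unmarked point on the joint (edge of the tongue plate) half way between tacks 4 and 5, 22 mm along the edge from each, 16 mm above the bench.
- tack5 (a point): Top of tack number 5 counted from the square end, 16 mm above the bench. Axes as the workpiece's.
- gap5 (a point): Unmarked point on the joint (edge of the tongue plate) half way between tacks 5 and 6, 22 mm along the edge from each, 16 mm above the bench.
- tack6 (a point): Top of the last tack, on the round end, just past its top, 16 mm above the bench. Axes as the workpiece's.
- fixture_bolt: Steel fixture bolt, 24 mm across, 38 mm tall, standing loose on the tongue plate, at least 75 mm from the tacks. Origin: centre of its underside. Leave it alone.
- pipe_offcut: White plastic pipe offcut, 32 mm across, 70 mm tall, standing on the bench beside the workpiece. Origin: centre of its foot. Leave it alone.
- magnet_square: Dark steel L-shaped welding square, 90 x 90 x 20 mm, lying on the bench beside the workpiece. Origin: centre of its underside. Leave it alone.
- pipe_cutter: Red-handled pipe cutter, about 245 x 50 x 24 mm, lying on the bench beside the workpiece. Origin: under its middle. Leave it alone.

How it is judged:
On the way, in this order (a step that is already met when the one before it is completed fails the run):
1. the fingertips pass close above tack 1 (horizontal distance between the grasp point and tack1 below 0.01 m and z of the grasp point in the frame of tack1 below 0.046 m), for 0.04 s.
2. the fingertips pass close above the joint half way between tacks 1 and 2 (horizontal distance between the grasp point and gap1 below 0.01 m and z of the grasp point in the frame of gap1 below 0.046 m), for 0.04 s.
3. the fingertips pass close above tack 2 (horizontal distance between the grasp point and tack2 below 0.01 m and z of the grasp point in the frame of tack2 below 0.046 m), for 0.04 s.
4. the fingertips pass close above the joint half way between tacks 2 and 3 (horizontal distance between the grasp point and gap2 below 0.01 m and z of the grasp point in the frame of gap2 below 0.046 m), for 0.04 s.
5. the fingertips pass close above tack 3 (horizontal distance between the grasp point and tack3 below 0.01 m and z of the grasp point in the frame of tack3 below 0.046 m), for 0.04 s.
6. the fingertips pass close above the joint half way between tacks 3 and 4 (horizontal distance between the grasp point and gap3 below 0.01 m and z of the grasp point in the frame of gap3 below 0.046 m), for 0.04 s.
7. the fingertips pass close above tack 4 (horizontal distance between the grasp point and tack4 below 0.01 m and z of the grasp point in the frame of tack4 below 0.046 m), for 0.04 s.
8. the fingertips pass close above the joint half way between tacks 4 and 5 (horizontal distance between the grasp point and gap4 below 0.01 m and z of the grasp point in the frame of gap4 below 0.046 m), for 0.04 s.
9. the fingertips pass close above tack 5 (horizontal distance between the grasp point and tack5 below 0.01 m and z of the grasp point in the frame of tack5 below 0.046 m), for 0.04 s.
10. the fingertips pass close above the joint half way between tacks 5 and 6 (horizontal distance between the grasp point and gap5 below 0.01 m and z of the grasp point in the frame of gap5 below 0.046 m), for 0.04 s.
At the end, for the whole second after the job is handed in: After passing in order over all tacks and the points half way between, the TCP stays within 10 mm sideways of the last tack and less than 46 mm above it (fingertips less than about 27 mm); the workpiece has moved less than 5 mm, the other things less than 10 mm (horizontal distance between the grasp point and tack6 below 0.01 m and z of the grasp point in the frame of tack6 below 0.046 m and distance of workpiece from where it was at the start of the episode below 0.005 m and distance of each of fixture_bolt, pipe_offcut, magnet_square, pipe_cutter from where it was at the start of the episode below 0.01 m); the robot touches nothing.
It fails at once if the robot touches the workpiece (more than 1 N) (contact force between any of the fingers, the arm and workpiece above 1 N).
It fails at once if the workpiece is shifted by more than 5 mm or lifted (distance of workpiece from where it was at the start of the episode above 0.005 m).
It fails at once if a thing around the joint is touched (more than 1 N), or moved by more than 10 mm (distance of any of fixture_bolt, pipe_offcut, magnet_square, pipe_cutter from where it was at the start of the episode above 0.01 m or contact force between any of the fingers, the arm and fixture_bolt above 1 N or contact force between any of the fingers, the arm and pipe_offcut above 1 N or contact force between any of the fingers, the arm and magnet_square above 1 N or contact force between any of the fingers, the arm and pipe_cutter above 1 N).
It also fails if it takes over 48 s, if anything falls off the work surface, if the arm or the gripper's body presses on something with over 40 N, if the wrist force passes 120 N, or if a joint passes its speed limit or range.

## Robot

A 6-joint arm with a two-finger parallel gripper is mounted at the origin on the work surface. World frame = base frame: x ahead of the robot, y to its left, z up, the work surface at z = 0. Lengths are in m, angles in rad, forces in N, time in s.
With the tool pointing down it reaches from about 0.3 to 0.775 m from the base axis. Payload 14.6 kg.
Tool frame: the origin (TCP) lies between the finger pads, 19 mm behind the fingertips; this is the grasp point; z points along the fingers, y is the line along which they close (so a half turn about z gives the same grasp; the last joint's range is limited). The gripper opens to 94 mm and grips with 3 to 60 N. Pads are 16 mm wide; open, the fingers measure 119 mm over their backs; the gripper's body (75 mm by 177 mm) begins 78 mm behind the grasp point.
Start: joints at [-1.272, 0.3, 1.521, -0, 1.321, -0.067], TCP at [0.197, -0.514, 0.224] pointing down, gripper open.
Joint ranges: [-3.03, 3.03], [-0.79, 2.21], [0.23, 2.52], [-1.04, 4.18], [0, 3.07], [-2.55, 2.55]. Speed limits (rad/s): [2.22, 2.22, 2.57, 3.14, 3.14, 3.14].

## Interface

Orientations are given as [roll, pitch, yaw] about the fixed x, y, z axes, in that order (R = Rz(yaw) Ry(pitch) Rx(roll)).
In Python, from station import ctrl gives the robot as it stands. The module is installed in compiled form; this text tells all that it offers.
- The arm moves only by the tool carry_out, never from a script. Its argument "commands" is a list of rows, each a list of 3 entries, a list of its own where there are three numbers: the closure, from 0 (fully open) to 1 (shut), then the shift along the tool's x, y, z in mm, then the turn, a rotation vector about the tool's x, y, z in rad. In form: [[gripper, [tx, ty, tz], [wx, wy, wz]], ...]. A call has 1 to 10 rows; each row shifts and turns the commanded pose from where the row before left it, along the tool's axes as they then stand; what a row does not reach is not made up. A row lasts 1/8 s, in which the tool goes at most 62.5 mm and 10.7 degrees, less where a joint would pass 70% of its speed; a pose out of reach is approached as far as the arm can. A call with a gripper value outside its range is refused whole. The fingers move at their own pace and stop on an object; "squeeze" is the grip in N (left out, the last holds). Time passes only in rows, so rows that do not move let the fingers close. It gives the time, the measured TCP pose, the force, the opening and the grip force at its end, in the units of the state.
- ctrl.get_obs(): the state, without advancing time (a new reading comes with each control period).
- ctrl.camera(name): name is "scene" or "top" or "wrist"; returns a dict with "img" (384x512x3 uint8, blue, green, red), "camera_matrix" (3x3 intrinsics, pixels), "k1" (the pictures are not rectified: a ray, as slopes to the right and down, at radius r is drawn at 1 + k1 r^2 times it, then the intrinsics apply), "rvec" (rotation vector, rad) and "tvec" (3), from world to camera coordinates, as OpenCV has them. Camera axes: x right, y down, z forward; pixel columns grow to the right and rows downward; lengths in m; the calibration is good to about 2 mm. A picture is of the moment at which its call begins. There is no depth.
- ctrl.hand_in(): hands the job in; it is judged then, once.
Trained networks look in the newest picture that a camera, given by its name, has taken for a name from the list of things; names that differ only in an ending like _2 or _b are one class to them, and where a whole thing is asked for, a point or a joint stands for the part that bears it (a point fixed in the world has none). Each returns a list of dicts, best first, with "score" (0 to 1); they miss things now and then, are a little off and sometimes report something else, mostly with a low value. They report only what shows in the picture. A call takes as long as a camera call.
- ctrl.outline_of(thing, camera): "region" (384x512 bool, what is visible of it).
- ctrl.place_of(thing, camera): "at" ([x, y, z] in m, in world coordinates, good to about 4 mm: a listed point, or the origin of a listed thing).
The state is a dict: "time_s": time; "qpos": joint angles; "joint_vel": joint speeds; "tau": joint torques, N m; "ee_pos": TCP position; "eef_rot": TCP orientation; "force": force on the tool from outside, world axes, zero at the start; "moment": the same for the moment, N m; "grip_width": finger opening in m; "grip_force": force on a finger pad.
Only numpy, scipy, OpenCV 4.12 (cv2) and the standard library are available. Lean on these libraries where they do the work, as an engineer would, in place of code of your own. Each camera call takes 0.05 s, during which the arm holds its last target. There are 200 camera calls.

## Working session

There is one attempt and no reset: what is moved stays moved. The work goes in short steps, Python scripts to look and compute and a tool call to move; the robot and the scene stay as the last step left them, time stands still between calls to the robot, and variables do not carry over. Pictures are saved under pics/ and viewed, at most 10 in all, crops included, and the job is handed in when it is done.

Besides the shell and the picture viewer there is one more tool, called after "Request:" by a JSON object that holds its "method" and its "body", one argument or row to a line. carry_out: Moves the arm, as the interface text tells. Its arguments: {"type":"object","properties":{"commands":{"type":"array","items":{"type":"array"}},"squeeze":{"type":"number"}},"required":["commands"]}

```bash
mkdir -p pics; python3 - <<'E'
from station import ctrl
import cv2, numpy as np
for c in ["top","scene"]:
    d=ctrl.camera(c); cv2.imwrite(f"pics/{c}1.png",d["img"])
    R=cv2.Rodrigues(np.array(d["rvec"]))[0]; print(c,-R.T@np.array(d["tvec"]).ravel(),d["k1"],np.array(d["camera_matrix"])[0])
    for t in ["workpiece","tack1","gap1","tack2","tack3","tack4","tack5","tack6","fixture_bolt","pipe_offcut","magnet_square","pipe_cutter"]:
        print(t,[(np.round(r["at"],3).tolist(),round(r["score"],2)) for r in ctrl.place_of(t,c)[:3]])
o=ctrl.get_obs();print(o["time_s"],o["ee_pos"],o["eef_rot"],o["grip_width"])
E
```

```text
top [ 0.35543322 -0.03565178  1.53388421] -0.03418560630210051 [480.93335596   0.         257.3445936 ]
workpiece [([0.578, 0.022, 0.002], 0.85)]
tack1 [([0.516, 0.072, 0.02], 0.78), ([0.503, 0.03, 0.015], 0.74), ([0.576, 0.09, 0.018], 0.74)]
gap1 [([0.576, 0.088, 0.019], 0.93), ([0.507, 0.049, 0.015], 0.77), ([0.54, 0.082, 0.016], 0.59)]
tack2 [([0.516, 0.072, 0.02], 0.78), ([0.503, 0.03, 0.015], 0.74), ([0.576, 0.09, 0.018], 0.74)]
tack3 [([0.516, 0.072, 0.02], 0.78), ([0.503, 0.03, 0.015], 0.74), ([0.576, 0.09, 0.018], 0.74)]
tack4 [([0.516, 0.072, 0.02], 0.78), ([0.503, 0.03, 0.015], 0.74), ([0.576, 0.09, 0.018], 0.74)]
tack5 [([0.516, 0.072, 0.02], 0.78), ([0.503, 0.03, 0.015], 0.74), ([0.576, 0.09, 0.018], 0.74)]
tack6 [([0.516, 0.072, 0.02], 0.78), ([0.503, 0.03, 0.015], 0.74), ([0.576, 0.09, 0.018], 0.74)]
fixture_bolt [([0.593, -0.012, 0.018], 0.51)]
pipe_offcut [([0.631, 0.325, -0.001], 0.69), ([0.581, 0.019, 0.005], 0.59)]
magnet_square [([0.462, 0.392, -0.001], 0.82)]
pipe_cutter [([0.558, -0.432, 0.0], 0.62)]
scene [0.90600709 0.58578106 0.51320989] -0.05498575579471524 
[... 474 characters left out ...]
([0.597, 0.078, 0.017], 0.91), ([0.68, 0.04, 0.013], 0.88)]
tack4 [([0.56, 0.088, 0.015], 0.93), ([0.597, 0.078, 0.017], 0.91), ([0.68, 0.04, 0.013], 0.88)]
tack5 [([0.56, 0.088, 0.015], 0.93), ([0.597, 0.078, 0.017], 0.91), ([0.68, 0.04, 0.013], 0.88)]
tack6 [([0.56, 0.088, 0.015], 0.93), ([0.597, 0.078, 0.017], 0.91), ([0.68, 0.04, 0.013], 0.88)]
fixture_bolt [([0.594, -0.007, 0.012], 0.62), ([0.578, 0.087, 0.016], 0.31)]
pipe_offcut [([0.636, 0.319, -0.003], 0.78)]
magnet_square [([0.562, -0.433, 0.0], 0.67), ([0.455, 0.39, -0.0], 0.62)]
pipe_cutter [([0.564, -0.436, 0.002], 0.63)]
1.3 [ 0.19672556 -0.51359563  0.22425735] [3.14158904e+00 7.21481813e-06 3.65799342e-01] 0.09415530028402773
```

```bash
cat > h.py <<'E'
import numpy as np
def pt(s): # s mm from tack1 along the edge
    if s<=90: return np.array([65,-77+s])/1000
    a=(s-90)/65; return np.array([65*np.cos(a),13+65*np.sin(a)])/1000
TK=np.array([pt(44*i) for i in range(6)]); GP=np.array([pt(22+44*i) for i in range(5)])
def T(p,q):
    c,s=np.cos(p[2]),np.sin(p[2]); return q@np.array([[c,s],[-s,c]])+p[:2]
E
python3 - <<'E'
from station import ctrl
import numpy as np, cv2
from h import *
from scipy.optimize import least_squares
D=[];G=[]
for c in ["top","scene"]:
    for n,L in (("tack1",D),("gap1",G)):
        r=ctrl.place_of(n,c); print(c,n,[(np.round(x["at"],3).tolist(),round(x["score"],2)) for x in r]); L+=[x["at"][:2] for x in r if x["score"]>.3]
D=np.array(D);G=np.array(G)
def res(p):
    f=lambda A,B:np.min(np.linalg.norm(A[:,None]-B[None],axis=2),1)
    return np.r_[f(D,T(p,TK)),f(G,T(p,GP)),f(T(p,TK),D)]
best=sorted([least_squares(res,[.578,.02,a],loss="soft_l1",f_scale=.004) for a in np.arange(0,6.28,.2)],key=lambda r:r.cost)
for b in best[:6]: print(b.cost,b.x)
p=best[0].x; print(np.round(res(p)*1000,1)); print(np.round(T(p,TK),3).tolist())
a=cv2.imread("pics/top1.png")
cv2.imwrite("pics/topc.png",cv2.resize(a[60:300,120:440],None,fx=2.5,fy=2.5))
E
```

```text
top tack1 [([0.516, 0.072, 0.02], 0.78), ([0.503, 0.03, 0.015], 0.74), ([0.576, 0.09, 0.018], 0.74), ([0.56, 0.085, 0.018], 0.69), ([0.677, 0.039, 0.014], 0.66), ([0.64, 0.053, 0.013], 0.64), ([0.599, 0.085, 0.014], 0.64)]
top gap1 [([0.576, 0.088, 0.019], 0.93), ([0.507, 0.049, 0.015], 0.77), ([0.54, 0.082, 0.016], 0.59), ([0.5, 0.027, 0.016], 0.55)]
scene tack1 [([0.56, 0.088, 0.015], 0.93), ([0.597, 0.078, 0.017], 0.91), ([0.68, 0.04, 0.013], 0.88), ([0.64, 0.058, 0.016], 0.88), ([0.5, 0.03, 0.017], 0.72), ([0.52, 0.068, 0.013], 0.61)]
scene gap1 [([0.578, 0.088, 0.013], 0.94), ([0.532, 0.083, 0.018], 0.93), ([0.658, 0.044, 0.017], 0.89), ([0.509, 0.052, 0.011], 0.79), ([0.619, 0.07, 0.014], 0.63)]
0.00023824894309510528 [0.57848191 0.01748737 1.06706023]
0.00023824894992799985 [0.57847999 0.01748727 1.06701335]
0.0002382489741281834 [0.5784822  0.0174868  1.06707369]
0.00023824897593821402 [0.57847934 0.01748695 1.06700157]
0.001266778820388768 [0.56384584 0.01386728 1.4440881 ]
0.0012915535445632872 [0.568824   0.0145398  1.51805801]
[ 5.1  1.4 18.   3.8  1.4  5.7  5.4  1.7  3.5  3.7  1.7  2.7  1.   3.8
  1.4  3.3 23.7  2.1  4.9  3.5  2.3  1.6  1.4  1.7  3.5  1.7  1.   1.4]
[[0.677, 0.037], [0.639, 0.058], [0.6, 0.08], [0.558, 0.088], [0.52, 0.068], [0.502, 0.029]]
```

View pics/topc.png

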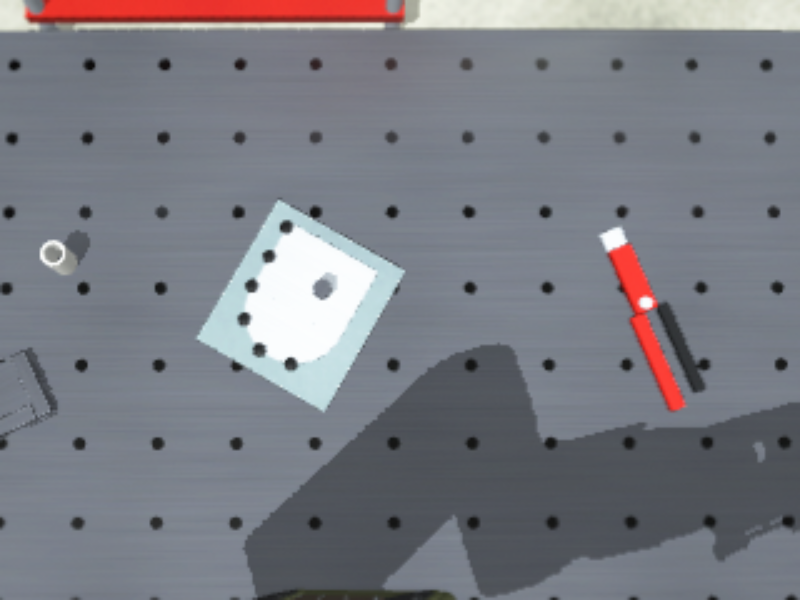

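View pics/scene1.png

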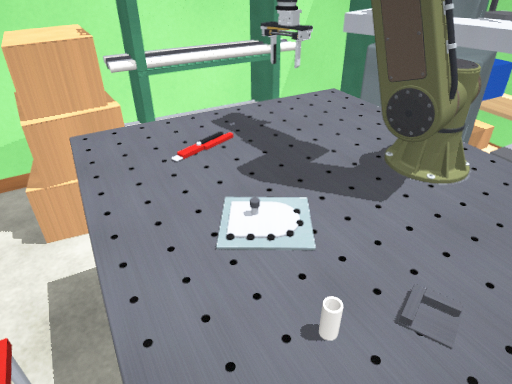

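The top crop shows the plate with tacks from (286,227) at the square end to (291,363) on the round end, and the bolt at (325,287). The scene picture agrees, and everything else is far away. Next I refine the pose with blob centroids.

```bash
cat >> h.py <<'E'
import cv2
from scipy.optimize import least_squares
def ray(d,u,z):
    K=np.array(d["camera_matrix"]);R=cv2.Rodrigues(np.array(d["rvec"]))[0];t=np.array(d["tvec"]).ravel()
    n=cv2.undistortPoints(np.array([[u]],float),K,np.array([d["k1"],0,0,0,0.]))[0,0]
    C=-R.T@t; v=R.T@np.r_[n,1]; return (C+v*(z-C[2])/v[2])[:2]
def proj(d,P):
    return cv2.projectPoints(np.array(P,float),np.array(d["rvec"]),np.array(d["tvec"]),np.array(d["camera_matrix"]),np.array([d["k1"],0,0,0,0.]))[0][:,0]
def refine(d,p,z=.013,w=6,vis=range(6)):
    g=cv2.cvtColor(d["img"],cv2.COLOR_BGR2GRAY).astype(float); out={}
    for i in vis:
        q=np.r_[T(p,TK[i:i+1])[0],z]; u=proj(d,[q])[0]
        for _ in range(4):
            x0,y0=np.round(u).astype(int)
            if not(w<=x0<512-w and w<=y0<384-w): break
            s=g[y0-w:y0+w+1,x0-w:x0+w+1]; wt=np.clip(100-s,0,80); yy,xx=np.mgrid[-w:w+1,-w:w+1]
            if wt.sum()<50: break
            u=np.array([x0+(wt*xx).sum()/wt.sum(),y0+(wt*yy).sum()/wt.sum()])
        else: out[i]=ray(d,u,z)
    I=list(out); X=np.array([out[i] for i in I])
    r=least_squares(lambda q:(T(q,TK[I])-X).ravel(),p)
    return r.x,I,np.round((T(r.x,TK[I])-X)*1000,1).tolist()
E
python3 - <<'E'
from station import ctrl
from h import *
p=[.5785,.0175,1.067]
for c,w in (("top",4),("scene",4)): print(c,*refine(ctrl.camera(c),p,w=w))
p=np.array(p);tk=T(p,TK)
o=ctrl.get_obs();y=o["eef_rot"][2];Rt=np.array([[np.cos(y),np.sin(y)],[np.sin(y),-np.cos(y)]])
print(o["time_s"],"tool shift to tack1",(tk[0]-o["ee_pos"][:2])@Rt.T*1000)
E
```

```text
top [0.57885119 0.02090133 1.05476917] [0, 1, 2, 3, 4, 5] [[-0.7, 0.1], [-0.8, -0.1], [-0.5, -0.2], [-0.2, -0.3], [1.0, -0.1], [1.2, 0.5]]
scene [0.57812958 0.02006955 1.0565324 ] [0, 1, 2, 3, 4, 5] [[-0.8, 0.1], [-1.1, -0.1], [-1.3, -0.4], [-0.8, -0.9], [1.2, -0.6], [2.8, 1.9]]
1.6 tool shift to tack1 [ 645.83466786 -342.50465319]
```

Request:
{"method": "carry_out", "body": {
  "commands": [
    [1,[32,-17,0],[0,0,0]],
    [1,[32,-17,0],[0,0,0]],
    [1,[32,-17,0],[0,0,0]],
    [1,[32,-17,0],[0,0,0]],
    [1,[32,-17,0],[0,0,0]],
    [1,[32,-17,0],[0,0,0]],
    [1,[32,-17,0],[0,0,0]],
    [1,[32,-17,0],[0,0,0]],
    [1,[32,-17,0],[0,0,0]],
    [1,[32,-17,0],[0,0,0]]
  ]
}}

```text
time_s: 2.85
ee_pos: [0.4354, -0.2394, 0.2244]
eef_rot: [3.141, -0.0, 0.366]
force: [-0.3, -1.3, 0.2]
grip_width: 0.0009
grip_force: 0.0
```

Request:
{"method": "carry_out", "body": {
  "commands": [
    [1,[32,-17,0],[0,0,0]],
    [1,[32,-17,0],[0,0,0]],
    [1,[32,-17,0],[0,0,0]],
    [1,[32,-17,0],[0,0,0]],
    [1,[32,-17,0],[0,0,0]],
    [1,[32,-17,0],[0,0,0]],
    [1,[32,-17,0],[0,0,0]],
    [1,[20,-17,0],[0,0,0]],
    [1,[0,0,0],[0,0,0]],
    [1,[0,0,0],[0,0,0]]
  ]
}}

```text
time_s: 4.1
ee_pos: [0.6137, -0.0266, 0.2241]
eef_rot: [3.142, 0.0, 0.366]
force: [1.2, 0.2, -0.0]
grip_width: 0.0006
grip_force: 0.0
```

```bash
python3 - <<'E'
from station import ctrl
from h import *
p=np.array([.5785,.0205,1.0555])
d=ctrl.camera("wrist"); im=d["img"].copy()
for c,z in zip(T(p,TK),[.013]*6):
    u=proj(d,[np.r_[c,z]])[0]; print(u); cv2.drawMarker(im,tuple(int(v) for v in np.round(u)),(0,0,255),0,10)
cv2.imwrite("pics/w1.png",im)
o=ctrl.get_obs();print(o["time_s"],o["ee_pos"],o["eef_rot"],o["qpos"],o["grip_width"])
E
```

```text
[220.4155567  103.87611961]
[193.16603748 127.633199  ]
[167.03197523 150.63077817]
[150.75111757 179.15571792]
[156.765529   211.22932351]
[181.12750987 233.22845382]
4.15 [ 0.61362729 -0.02689005  0.22430015] [3.14150362e+00 1.21737860e-04 3.65128732e-01] [-1.03361710e-01  4.44497185e-01  1.32410407e+00 -1.37085087e-04
  1.37305982e+00  1.10233281e+00] 0.00038865588717185726
```

View pics/w1.png

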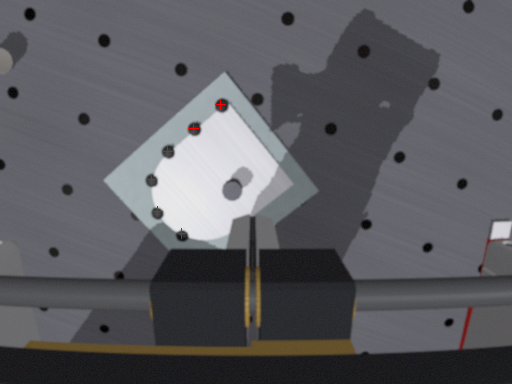

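The wrist view shows the predicted tack positions (red) landing on the domes, from (220,104) to (181,233). I refine once more, then plan the path.

```bash
python3 - <<'E'
from station import ctrl
from h import *
d=ctrl.camera("wrist");p,I,r=refine(d,[.5785,.0205,1.0555],w=7);print(p,I,r)
p=(p+np.array([.5785,.0205,1.0555]))/2
o=ctrl.get_obs();y=o["eef_rot"][2];Rt=np.array([[np.cos(y),np.sin(y)],[np.sin(y),-np.cos(y)]])
P=T(p,np.array([pt(s) for s in range(0,221,11)]))
print(P[0],P[-1])
print("to tack1",(P[0]-o["ee_pos"][:2])@Rt.T*1000)
print(np.diff(np.round((P-P[0])@Rt.T*1000,1),axis=0).round(1).tolist())
E
```

```text
[0.57721198 0.01924476 1.05130538] [0, 1, 2, 3, 4, 5] [[-1.2, -0.1], [-1.4, -0.2], [-1.6, -0.2], [-0.2, -0.6], [1.4, 0.2], [3.0, 0.8]]
[0.67692764 0.03827914] [0.50181015 0.03202732]
to tack1 [ 82.38844829 -38.35161768]
[[-7.0, -8.5], [-7.0, -8.5], [-7.0, -8.5], [-7.0, -8.5], [-6.9, -8.5], [-7.0, -8.5], [-7.0, -8.5], [-7.0, -8.5], [-7.5, -8.0], [-8.7, -6.8], [-9.6, -5.1], [-10.5, -3.5], [-10.8, -1.7], [-11.0, 0.2], [-10.8, 2.1], [-10.3, 3.8], [-9.5, 5.5], [-8.5, 7.1], [-7.1, 8.3], [-5.6, 9.4]]
```

Request:
{"method": "carry_out", "body": {
  "commands": [
    [1,[27,-13,0],[0,0,0]],
    [1,[28,-13,0],[0,0,0]],
    [1,[27,-12,0],[0,0,0]],
    [1,[0,0,30],[0,0,0]],
    [1,[0,0,30],[0,0,0]],
    [1,[0,0,30],[0,0,0]],
    [1,[0,0,30],[0,0,0]],
    [1,[0,0,20],[0,0,0]],
    [1,[0,0,0],[0,0,0]]
  ]
}}

```text
time_s: 5.32
ee_pos: [0.6764, 0.0383, 0.0832]
eef_rot: [-3.141, 0.002, 0.365]
force: [0.3, -0.5, 0.7]
grip_width: 0.0005
grip_force: 0.0
```

```bash
python3 - <<'E'
from station import ctrl
from h import *
d=ctrl.camera("wrist"); im=d["img"].copy()
p=np.array([.5778,.0199,1.0534])
for c in T(p,TK):
    u=proj(d,[np.r_[c,.013]])[0]; cv2.drawMarker(im,tuple(int(v) for v in np.round(u)),(0,0,255),0,10)
cv2.imwrite("pics/w2.png",im)
print(ctrl.get_obs()["ee_pos"])
E
```

```text
[0.67706519 0.03840386 0.08465156]
```

View pics/w2.png

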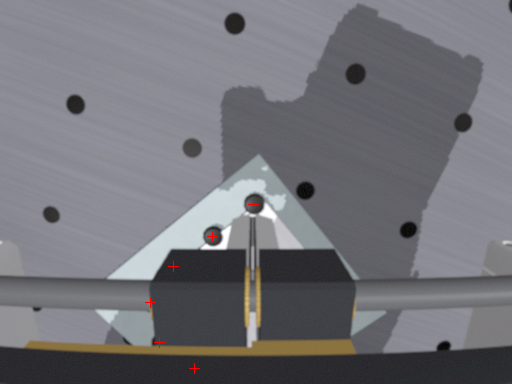

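Tack 1 shows at (254,204) and tack 2 at (213,236), both on the predicted marks, with the fingertips pointing at tack 1. I descend and follow the edge.

Request:
{"method": "carry_out", "body": {
  "commands": [
    [1,[0,0,20],[0,0,0]],
    [1,[0,0,12],[0,0,0]],
    [1,[0,0,4],[0,0,0]],
    [1,[0,0,0],[0,0,0]],
    [1,[0,0,0],[0,0,0]],
    [1,[0,0,0],[0,0,0]]
  ]
}}

```text
time_s: 6.12
ee_pos: [0.6771, 0.0387, 0.0487]
eef_rot: [3.141, -0.001, 0.366]
force: [-0.8, 0.4, -0.3]
grip_width: 0.0002
grip_force: 0.0
```

Request:
{"method": "carry_out", "body": {
  "commands": [
    [1,[-7,-8.5,0],[0,0,0]],
    [1,[-7,-8.5,0],[0,0,0]],
    [1,[0,0,0],[0,0,0]],
    [1,[-7,-8.5,0],[0,0,0]],
    [1,[-7,-8.5,0],[0,0,0]],
    [1,[0,0,0],[0,0,0]],
    [1,[-7,-8.5,0],[0,0,0]],
    [1,[-7,-8.5,0],[0,0,0]],
    [1,[0,0,0],[0,0,0]]
  ]
}}

```text
time_s: 7.25
ee_pos: [0.6189, 0.0718, 0.0483]
eef_rot: [-3.141, 0.0, 0.366]
force: [0.0, -0.1, -0.3]
grip_width: 0.0004
grip_force: 0.0
```

Request:
{"method": "carry_out", "body": {
  "commands": [
    [1,[-7,-8.5,0],[0,0,0]],
    [1,[-7,-8.5,0],[0,0,0]],
    [1,[0,0,0],[0,0,0]],
    [1,[-7.5,-8,0],[0,0,0]],
    [1,[-8.7,-6.8,0],[0,0,0]],
    [1,[0,0,0],[0,0,0]],
    [1,[0,0,0],[0,0,0]]
  ]
}}

```text
time_s: 8.12
ee_pos: [0.5801, 0.0902, 0.0484]
eef_rot: [3.141, -0.0, 0.366]
force: [-0.5, 0.0, 0.4]
grip_width: 0.0003
grip_force: 0.0
```

```bash
python3 - <<'E'
from station import ctrl
from h import *
o=ctrl.get_obs(); P=T(np.array([.5778,.0199,1.0534]),np.array([pt(s) for s in (110,132,154,176,198,220)]))
print(o["time_s"],o["ee_pos"],P)
E
```

```text
8.125 [0.58007983 0.0901839  0.04844183] [[0.58003265 0.08990606]
 [0.55815544 0.09079199]
 [0.53722524 0.08436363]
 [0.51961693 0.07135038]
 [0.50732847 0.05322882]
 [0.50175419 0.03205514]]
```

Right on the plan; I continue around the curve.

Request:
{"method": "carry_out", "body": {
  "commands": [
    [1,[-9.6,-5.1,0],[0,0,0]],
    [1,[-10.5,-3.5,0],[0,0,0]],
    [1,[0,0,0],[0,0,0]],
    [1,[-10.8,-1.7,0],[0,0,0]],
    [1,[-11,0.2,0],[0,0,0]],
    [1,[0,0,0],[0,0,0]],
    [1,[-10.8,2.1,0],[0,0,0]],
    [1,[-10.3,3.8,0],[0,0,0]],
    [1,[0,0,0],[0,0,0]],
    [1,[0,0,0],[0,0,0]]
  ]
}}

```text
time_s: 9.38
ee_pos: [0.5198, 0.0715, 0.0484]
eef_rot: [3.142, -0.0, 0.366]
force: [0.4, -0.3, 0.5]
grip_width: 0.0006
grip_force: 0.0
```

Request:
{"method": "carry_out", "body": {
  "commands": [
    [1,[-9.5,5.5,0],[0,0,0]],
    [1,[-8.5,7.1,0],[0,0,0]],
    [1,[0,0,0],[0,0,0]],
    [1,[0,0,0],[0,0,0]],
    [1,[-7.1,8.3,0],[0,0,0]],
    [1,[-5.6,9.4,0],[0,0,0]],
    [1,[0,0,0],[0,0,0]],
    [1,[0,0,0],[0,0,0]],
    [1,[0,0,0],[0,0,0]]
  ]
}}

```text
time_s: 10.5
ee_pos: [0.5018, 0.0325, 0.0482]
eef_rot: [-3.142, -0.0, 0.366]
force: [-0.4, -0.1, -0.6]
grip_width: 0.0004
grip_force: 0.0
```

```bash
python3 - <<'E'
from station import ctrl
from h import *
d=ctrl.camera("wrist"); cv2.imwrite("pics/w3.png",d["img"])
o=ctrl.get_obs();print(o["time_s"],o["ee_pos"])
E
```

```text
10.55 [0.50176616 0.03250612 0.04823957]
```

View pics/w3.png

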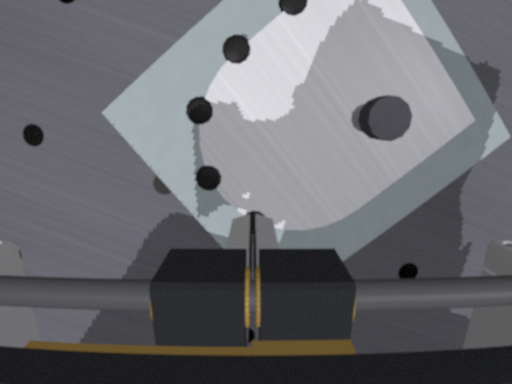

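The fingertips at (253,215) sit right over the last tack, whose rim peeks out at about (257,214). Nothing in the view has shifted.

```bash
python3 -c "
from station import ctrl
print(ctrl.hand_in())"
```

```text
the job is handed in; nothing more can be done
None
```

The dry run is done and handed in: the fingertips followed the joint from tack 1 to tack 6 about 13 mm above it, touched nothing as far as the force readings show, and finished pointing at tack 6; the hand-in gave no verdict.

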